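Seat the drip tray in the curing station

TASK

Put the drip tray back into the low curing station, pan first and handle towards you: feed it in over the sill, line it up by touch against the guide rail hidden inside, and slide it fully home so that it drops down behind the sill. Let go of it and leave the small things on the worktop where they stand.

Things in the scene. Friction and masses are not known exactly. Their poses are not given: they have to be found in the camera images.
- station: Fixed curing station: low grey housing 192 mm wide (y), 133 deep (x), 66 high, on top a turntable with a printed gear (up to 90 mm). Origin on the worktop below the middle of the front face; x into the station, y to its left, z up. The mouth in the front is 172 mm wide (y -86 to 86 mm); roof underside at z = 38 mm. When the tray is home, its pan's centre is at x = 63 to 66 mm.
- sill (a point): Middle of the top of the sill, a ridge across the whole mouth, at x = 0 to 8 mm in the station's frame; its top is 9 mm above the worktop, 5 mm above the bay floor. The tray goes in above it, and drops behind it when home. Axes as the station's.
- bay_middle (a point): Point on the bay floor (4 mm above the worktop). Two fixed guide rails stand here out of sight, along x, 30 mm high, 12 thick, 104 apart: the long right one (-y) from x = 18 to 120 mm of the station's frame, the short left one from 70 to 120. Their middle lies 0 to 16 mm left or right of this point, unreported. With its rear edge 25 to 60 mm deep the tray can be moved right to touch the long rail.
- back_stop (a point): Middle of the bay's back wall, which stops the pan's rear edge: at x = 121 mm in the station's frame, 113 mm behind the inner edge of the sill. Axes as the station's.
- tray_center (a point): Loose drip tray, 0.11 to 0.23 kg, left of the station. Point: centre of its pan, 10 mm above the underside. Pan: black open box 110 mm long (x), 100 wide (y), 20 high. x points from the handle to the rear edge, which enters first; z up. In front a neck (9 mm above the underside) bears a plate 120 mm wide, from 8 to 42 mm above the underside, that stays 3 to 6 mm outside the station.
- tray_handle (a point): Centre of the tray's handle: an upright grey fin 14 mm thick (y), 52 long (x), 30 high (10 to 40 mm above the underside), before the front plate, whose outer face is 74 mm before the pan's centre. This point is 100 mm before the pan's centre (-x), 25 mm above the underside. Axes as the tray's. Grasp across the 14 mm.
- jar_center (a point): Bystander, to be left where it stands: a small round jar with black lid, 45 mm wide, 43 mm high, right of the station. The point is its centre, half-way up; z up.
- glue_center (a point): Bystander, to be left where it stands: an upright glue stick, 27 mm wide, 93 mm high, right of the station. The point is its centre, half-way up; z up.
- clamp_knob_center (a point): Bystander, to be left where it stands: a black clamp knob, 35 mm wide, 33 mm high, left of the station. The point is its centre, half-way up; z up.
- ribbed_cap_center (a point): Bystander, to be left where it stands: a flat black ribbed cap, 42 mm wide, 14 mm high, right of and before the station. The point is its centre, half-way up; z up.

How it is judged:
By the outcome, as a careful person would: the job done as asked, in the order asked, and still so for the second after the job is handed in, with the robot touching nothing.
It also fails if it takes over 45 s, if anything falls off the work surface, if the arm or the gripper's body presses on something with over 40 N, if the wrist force passes 120 N, or if a joint passes its speed limit or range.

ROBOT

A 6-joint arm with a two-finger parallel gripper is mounted at the origin on a cart in front of the work surface, level with it; the furniture and walls round the work are solid. World frame = base frame: x ahead of the robot, y to its left, z up, the work surface at z = 0. Lengths are in m, angles in rad, forces in N, time in s.
With the tool pointing down it reaches from about 0.35 to 0.875 m from the base axis. Payload 15.5 kg.
Tool frame: the origin (TCP) lies between the finger pads; the fingertips stand 22 mm ahead of it and the grasp point (between the pads) lies 3 mm ahead of it; z points along the fingers, y is the line along which they close (so a half turn about z gives the same grasp; the last joint's range is limited). The gripper opens to 85 mm and grips with 20 to 120 N. Pads are 22 mm wide; open, the fingers measure 114 mm over their backs; the gripper's body (76 mm by 85 mm) begins 54 mm behind the grasp point. The pads swing forward as they close: fully open they stand 13 mm farther back than shut.
Start: joints at [-1.355, 0.494, 1.345, -0, 1.302, -0.096], TCP at [0.191, -0.595, 0.253] pointing down, gripper open.
Joint ranges: [-2.91, 2.91], [-0.82, 2.16], [0.22, 2.67], [-1.22, 4.37], [0.12, 2.79], [-3.08, 3.08]. Speed limits (rad/s): [1.89, 1.89, 2.57, 3.01, 3.01, 3.01].

INTERFACE

Orientations are given as a rotation vector (axis times angle).
In Python, from workcell import ctrl, viewer gives the robot as it stands.
- The arm moves only by the shell command python3 -m jog 'ROWS' [FORCE]. ROWS is text: rows parted by semicolons, each of 7 numbers parted by spaces: the turn, a rotation vector about the tool's x, y, z in degrees, then the shift along the tool's x, y, z in mm, then the gripper's target within -1 to 1 (fully open at 1, half-way at 0, shut at -1). A call has 1 to 5 rows; each row shifts and turns the commanded pose from where the row before left it, along the tool's axes as they then stand; what a row does not reach is not made up. A row lasts 1/8 s, in which the tool goes at most 62.5 mm and 10.7 degrees, less where a joint would pass 70% of its speed; a pose out of reach is approached as far as the arm can. A call is refused whole if a number of a shift passes 62.5 or a number of a turn 10.7, either way. A call with a gripper value outside its range is refused whole. The fingers move at their own pace and stop on an object; FORCE is the grip in N (left out, the last holds). Time passes only in rows, so rows that do not move let the fingers close. It gives the time, the measured TCP pose, the force, the opening and the grip force at its end, in the units of the state.
- ctrl.state(): the state, without advancing time (a new reading comes with each control period).
- viewer.get_image(name): name is "scene" or "top"; returns a dict with "img" (384x512x3 uint8, blue, green, red), "fov_y" (degrees; the focal length in pixels is half the picture's height over the tangent of half this angle, whatever the lens; pixels are square), "cx", "cy" (the principal point, pixels), "distortion" ([k1, k2, p1, p2, k3] as OpenCV has them; the pictures are not rectified), "eye" and "attitude" of the camera in the world. Camera axes: x right, y up, looking along -z (the intrinsics and any distortion apply to the point x, -y, -z); pixel columns grow to the right and rows downward; lengths in m; the calibration is good to about 2 mm. A picture is of the moment at which its call begins. There is no depth.
- ctrl.hand_in(): hands the job in; it is judged then, once.
The state is a dict: "time_s": time; "q": joint angles; "dq": joint speeds; "joint_efforts": joint torques, N m; "tcp_pos": TCP position; "ee_rot": TCP orientation; "contact_force": force on the tool from outside, world axes, zero at the start; "moment": the same for the moment, N m; "gripper_width": opening from 0.0 (shut) to 1.0 (fully open); "gripper_force": force on a finger pad.
Only numpy, scipy, OpenCV 4.12 (cv2) and the standard library are available. Lean on these libraries where they do the work, as an engineer would, in place of code of your own. Each camera call takes 0.05 s, during which the arm holds its last target. There are 200 camera calls.

## Working session

There is one attempt and no reset: what is moved stays moved. The work goes in short steps, Python scripts to look and compute and a shell command to move; the robot and the scene stay as the last step left them, time stands still between calls to the robot, and variables do not carry over. Pictures are saved under pics/ and viewed, at most 10 in all, crops included, and the job is handed in when it is done.

```bash
mkdir -p pics; ls; cat > h.py <<'E'
import numpy as np, cv2
from scipy.spatial.transform import Rotation as R
from workcell import ctrl, viewer
def grab(n):
    d=viewer.get_image(n); return d
def K(d):
    f=d["img"].shape[0]/2/np.tan(np.radians(d["fov_y"])/2)
    return np.array([[f,0,d["cx"]],[0,f,d["cy"]],[0,0,1.]])
def att(d):
    a=np.array(d["attitude"],float)
    return a if a.shape==(3,3) else R.from_rotvec(a).as_matrix()
def onz(d,uv,z):
    p=cv2.undistortPoints(np.array(uv,float).reshape(-1,1,2),K(d),np.array(d["distortion"],float)).reshape(-1,2)
    r=np.c_[p[:,0],-p[:,1],-np.ones(len(p))]@att(d).T
    e=np.array(d["eye"]); return e+r*((z-e[2])/r[:,2])[:,None]
def proj(d,P):
    c=(np.array(P,float).reshape(-1,3)-np.array(d["eye"]))@att(d)
    c=c*[1,-1,-1]
    return cv2.projectPoints(c,np.zeros(3),np.zeros(3),K(d),np.array(d["distortion"],float))[0].reshape(-1,2)
E
python3 - <<'E'
from h import *
import pickle
for n in("scene","top"):
    d=grab(n); cv2.imwrite(f"pics/{n}0.png",d["img"]); pickle.dump(d,open(n+"0.pkl","wb"))
    print({k:v for k,v in d.items() if k!="img"})
print(ctrl.state())
E
```

```text
pics
{'fov_y': 48.84306626454437, 'cx': 253.24305603332266, 'cy': 193.2939976102747, 'distortion': array([-0.1365773,  0.       ,  0.       ,  0.       ,  0.       ]), 'eye': array([ 0.16632447, -0.86475679,  0.84630826]), 'attitude': array([ 0.83875286, -0.2088126 , -0.43838401])}
{'fov_y': 56.66966090428949, 'cx': 257.9141800103064, 'cy': 192.08165516217093, 'distortion': array([-0.05234301,  0.        ,  0.        ,  0.        ,  0.        ]), 'eye': array([ 0.38015886, -0.0883342 ,  1.10101114]), 'attitude': array([ 0.15165849, -0.12363712, -1.56092914])}
{'time_s': 0.1, 'q': array([-1.35552417e+00,  4.94133026e-01,  1.34606604e+00,  7.46097494e-06,
        1.30246280e+00, -9.54796718e-02]), 'dq': array([ 0.00155939, -0.0025507 , -0.00139173, -0.00084407, -0.00069461,
       -0.00011159]), 'joint_efforts': array([ 2.94893187e-03, -8.83587384e+01, -3.84561074e+01, -3.67247003e-04,
        5.12879400e-03, -1.00873933e-05]), 'tcp_pos': array([ 0.19106484, -0.59477793,  0.25275347]), 'ee_rot': array([-3.10269285e+00, -4.85997852e-01,  8.92271798e-05]), 'contact_force': array([ 0.69341058, -0.39755972,  0.22757037]), 'moment': array([-0.02162505,  0.01031851, -0.01833465]), 'gripper_force': 0.0, 'gripper_width': 1.0006709064244224}
```

View pics/scene0.png

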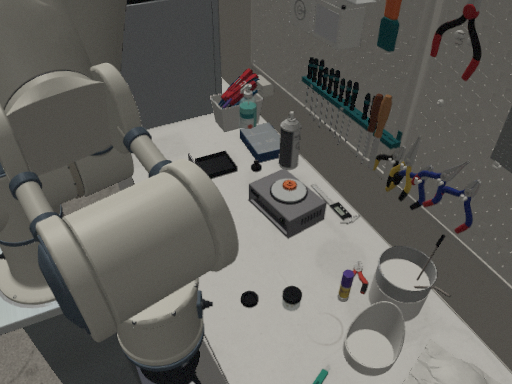

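View pics/top0.png

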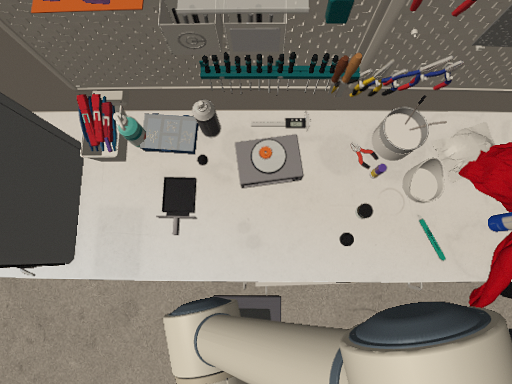

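The scene view shows the tray at about (215,163) left of the station at (288,200). In the top view the pan is at (180,196), the handle at (177,226) and the station roof spans (237,138) to (302,185). The knob is at (202,160), the jar at (365,211) and the cap at (347,239).

```bash
python3 - <<'E'
from h import *
import pickle
d=pickle.load(open("top0.pkl","rb")); im=d["img"]
print(onz(d,[[180,196],[177,226],[270,162],[202,160],[365,211],[347,239],[378,171]],[0.02]).round(3).tolist())
c=cv2.resize(im[125:240,150:310],None,fx=5,fy=5,interpolation=cv2.INTER_CUBIC); cv2.imwrite("pics/c1.png",c)
g=im.max(2)
m=(g<45).astype(np.uint8); m[:, :150]=0;m[:,215:]=0;m[:165]=0;m[240:]=0
cs=max(cv2.findContours(m,0,1)[0],key=cv2.contourArea); r=cv2.minAreaRect(cs); b=cv2.boxPoints(r)
print("pan",b.round(1).tolist(), onz(d,b,0.02).round(4)[:,:2].tolist())
m=((g>50)&(g<150)).astype(np.uint8); m[:, :225]=0;m[:,315:]=0;m[:130]=0;m[200:]=0
cs=max(cv2.findContours(m,0,1)[0],key=cv2.contourArea); r=cv2.minAreaRect(cs); b=cv2.boxPoints(r)
print("st",b.round(1).tolist(), onz(d,b,0.066).round(4)[:,:2].tolist())
E
```

```text
[[0.558, 0.173, 0.02], [0.466, 0.178, 0.02], [0.668, -0.105, 0.02], [0.674, 0.108, 0.02], [0.514, -0.396, 0.02], [0.429, -0.338, 0.02], [0.64, -0.442, 0.02]]
pan [[161.6999969482422, 213.89999389648438], [163.8000030517578, 176.3000030517578], [195.6999969482422, 178.10000610351562], [193.60000610351562, 215.6999969482422]] [[0.5023, 0.2274], [0.6208, 0.2272], [0.6153, 0.1261], [0.4975, 0.1281]]
st [[234.39999389648438, 141.89999389648438], [297.6000061035156, 133.5], [303.79998779296875, 179.8000030517578], [240.60000610351562, 188.1999969482422]] [[0.7181, 0.0034], [0.7452, -0.1886], [0.6012, -0.205], [0.5751, -0.0177]]
```

View pics/c1.png

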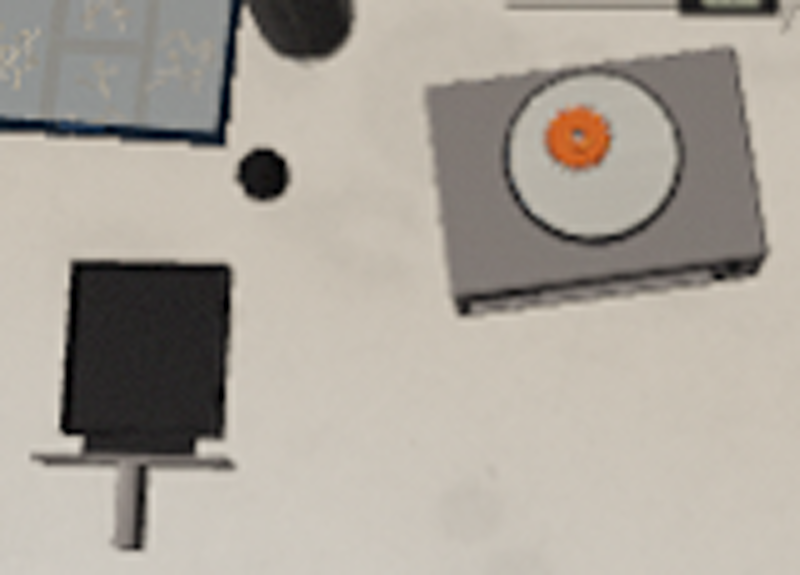

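The crop shows the roof corners at about (428,87), (733,48), (767,247) and (456,300). The pan rim corners are at (72,262), (231,267), (224,437) and (62,433). The plate top runs (33,457) to (233,465), and the fin's end is at (127,548).

```bash
python3 - <<'E'
from h import *
import pickle
d=pickle.load(open("top0.pkl","rb"))
def o(c,z): return onz(d,(np.array(c,float)+.5)/5-.5+[150,125],z)[:,:2]
roof=o([[428,87],[733,48],[767,247],[456,300]],.066)
pan=o([[72,262],[231,267],[224,437],[62,433]],.02)
pl=o([[33,456],[233,463]],.042); fin=o([[126,465],[121,548]],.04)
for n,P in(("roof",roof),("pan",pan)):
    print(n,P.round(4).tolist(),np.linalg.norm(P-np.roll(P,-1,0),axis=1).round(4),P.mean(0).round(4))
    u=P[0]+P[1]-P[2]-P[3]; v=P[0]+P[3]-P[1]-P[2]
    print(" yaw",np.degrees([np.arctan2(u[1],u[0]),np.arctan2(-v[0],v[1])]))
print("plate",pl.round(4).tolist(),"fin",fin.round(4).tolist())
s=ctrl.state(); print(R.from_rotvec(s["ee_rot"]).as_matrix().round(3).tolist())
# check proj in scene of station
E
```

```text
roof [[0.7177, 0.0009], [0.7428, -0.1843], [0.6188, -0.203], [0.5859, -0.0182]] [0.1869 0.1254 0.1876 0.1332] [ 0.6663 -0.1012]
 yaw [8.38769341 8.89369145]
pan [[0.6186, 0.2264], [0.6156, 0.1259], [0.5089, 0.1262], [0.5108, 0.2269]] [0.1006 0.1067 0.1007 0.1078] [0.5635 0.1763]
 yaw [-0.2207343  -1.37600245]
plate [[0.494, 0.2374], [0.4906, 0.1158]] fin [[0.4892, 0.181], [0.4394, 0.1818]]
[[0.952, 0.306, -0.0], [0.306, -0.952, 0.001], [0.0, -0.001, -1.0]]
```

```bash
cat >> h.py <<'E'
def to(x,y,z,yaw):
    s=ctrl.state(); M=R.from_rotvec(s["ee_rot"]).as_matrix(); p=s["tcp_pos"]
    c,t=np.cos(np.radians(yaw)),np.sin(np.radians(yaw))
    G=np.array([[c,t,0],[t,-c,0],[0,0,-1]])
    print("turn deg",np.degrees(R.from_matrix(M.T@G).as_rotvec()).round(2),"shift now-axes mm",(M.T@(np.array([x,y,z])-p)*1e3).round(1),
     "goal-axes",(G.T@(np.array([x,y,z])-p)*1e3).round(1),"tcp",p.round(4),"F",s["contact_force"].round(1),"M",s["moment"].round(2),"t",s["time_s"],"gw",round(s["gripper_width"],3))
E
python3 -m jog '0 0 9.4 0 0 0 1;0 0 9.4 0 0 0 1;0 0 0 50 -30 0 1;0 0 0 50 -35 0 1;0 0 0 50 -35 0 1' 100
python3 -m jog '0 0 0 45 -40 0 1;0 0 0 40 -45 0 1;0 0 0 25 -55 0 1;0 0 0 10 -60 0 1;0 0 0 0 -60 0 1'
python3 -c "
from h import *
to(.4595,.1795,.029,-1)"
```

```text
time_s: 0.72
tcp_pos: [0.344, -0.4965, 0.253]
ee_rot: [-3.141, 0.028, 0.0]
contact_force: [0.3, -0.2, -0.6]
gripper_width: 0.997
gripper_force: 0.0
time_s: 1.35
tcp_pos: [0.4677, -0.2378, 0.2529]
ee_rot: [-3.141, 0.027, 0.0]
contact_force: [1.0, -0.1, -0.1]
gripper_width: 0.999
gripper_force: 0.0
turn deg [-0.02  0.01  0.02] shift now-axes mm [ -15.3 -417.   224.1] goal-axes [ -15.5 -417.1  223.9] tcp [ 0.4677 -0.2378  0.2529] F [ 1.  -0.1 -0.1] M [ 0.04 -0.08 -0.01] t 1.35 gw 0.999
```

```bash

python3 -m jog '0 0 0 -3 -60 0 1;0 0 0 -3 -60 0 1;0 0 0 -3 -60 0 1;0 0 0 -3 -60 0 1;0 0 0 -3 -60 0 1'
python3 -m jog '0 0 0 0 -60 0 1;0 0 0 0 -56 0 1;0 0 0 0 0 50 1;0 0 0 0 0 50 1;0 0 0 0 0 0 1'
python3 - <<'E'
from h import *
to(.4595,.1795,.029,-1)
d=grab("top"); c=cv2.resize(d["img"][150:250,130:260],None,fx=4,fy=4,interpolation=cv2.INTER_CUBIC)
e=grab("scene"); c2=cv2.resize(e["img"][120:220,140:270],None,fx=4,fy=4,interpolation=cv2.INTER_CUBIC)
c=cv2.resize(c,(390,300));c2=cv2.resize(c2,(390,300))
cv2.imwrite("pics/c2.png",np.hstack([c,c2]))
E
```

```text
time_s: 1.98
tcp_pos: [0.4571, 0.0623, 0.2533]
ee_rot: [3.141, -0.028, 0.0]
contact_force: [0.9, -0.4, -0.0]
gripper_width: 0.996
gripper_force: 0.0
time_s: 2.6
tcp_pos: [0.4575, 0.176, 0.1509]
ee_rot: [3.14, -0.027, -0.01]
contact_force: [0.3, 1.0, 2.0]
gripper_width: 1.0
gripper_force: 0.0
turn deg [0.1  0.36 0.02] shift now-axes mm [  2.7  -3.7 121.9] goal-axes [  1.9  -3.5 121.9] tcp [0.4575 0.176  0.1509] F [0.3 1.  2. ] M [-0.06  0.02  0.02] t 2.6 gw 1.0
```

View pics/c2.png

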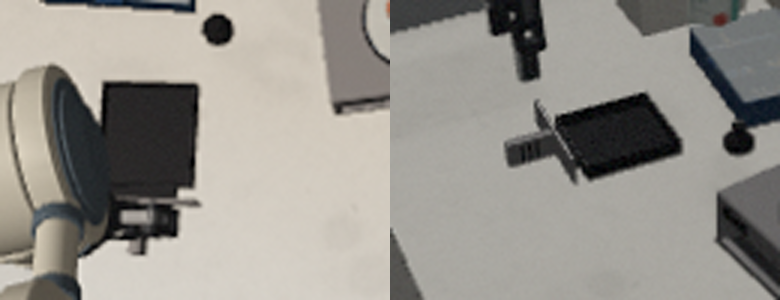

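The left (top) view shows the open fingers straddling the fin at (138,245). The right (scene) view shows the tray free, with its fin at (530,150). The margin is ample, so I descend.

```bash

python3 -m jog '0 0 0 2 -3 45 1;0 0 0 0 0 40 1;0 0 0 0 0 25 1;0 0 0 0 0 12 1;0 0 0 0 0 0 1'
python3 -m jog '0 0 0 0 0 0 1;0 0 0 0 0 0 1'
python3 -c "
from h import *
to(.4595,.1795,.029,-1)"
```

```text
time_s: 3.32
tcp_pos: [0.4623, 0.1795, 0.0321]
ee_rot: [-3.141, 0.028, -0.002]
contact_force: [-0.1, 0.7, 0.2]
gripper_width: 1.001
gripper_force: 0.0
time_s: 3.58
tcp_pos: [0.4622, 0.1795, 0.0322]
ee_rot: [-3.141, 0.027, -0.002]
contact_force: [0.5, -0.3, -1.1]
gripper_width: 1.003
gripper_force: 0.0
turn deg [-0.02 -0.09  0.01] shift now-axes mm [-2.7  0.1  3.2] goal-axes [-2.7  0.1  3.2] tcp [0.4622 0.1795 0.0322] F [ 0.5 -0.3 -1.1] M [-0.03 -0.    0.  ] t 3.575 gw 1.003
```

```bash

python3 -m jog '0 0 0 -3 0 3 1;0 0 0 0 0 0 0;0 0 0 0 0 0 -1;0 0 0 0 0 0 -1;0 0 0 0 0 0 -1' 110
python3 -m jog '0 0 0 0 0 0 -1;0 0 0 0 0 0 -1;0 0 0 0 0 0 -1;0 0 0 0 0 0 -1'
python3 -c "
from h import *
to(.4595,.1795,.029,-1)"
```

```text
time_s: 4.2
tcp_pos: [0.4586, 0.1794, 0.0283]
ee_rot: [3.141, -0.027, -0.0]
contact_force: [-0.6, -0.9, 4.5]
gripper_width: 0.152
gripper_force: 79.9
time_s: 4.7
tcp_pos: [0.4586, 0.1794, 0.0284]
ee_rot: [-3.141, 0.027, -0.0]
contact_force: [-1.1, -0.8, 5.2]
gripper_width: 0.143
gripper_force: 107.1
turn deg [-0.   -0.01  0.01] shift now-axes mm [ 0.9 -0.1 -0.6] goal-axes [ 0.9 -0.1 -0.6] tcp [0.4586 0.1794 0.0284] F [-1.1 -0.8  5.2] M [-0.21 -0.1  -0.06] t 4.7 gw 0.143
```

```bash

python3 -m jog '0 0 0 0 0 -20 -1;0 0 0 0 0 -40 -1;0 0 0 -20 0 -20 -1;0 0 0 -20 30 0 -1;0 0 0 0 50 0 -1'
python3 -m jog '0 0 -4.5 0 50 0 -1;0 0 -4.5 0 50 0 -1;0 0 0 0 50 0 -1;0 0 0 0 30 0 -1;0 0 0 0 0 0 -1'
python3 - <<'E'
from h import *
import pickle
t=np.radians(8);O=np.array([.5986,-.110]);T=O+np.array([[np.cos(t),-np.sin(t)],[np.sin(t),np.cos(t)]])@[-.175,.026]
print(T); to(*T,.08,8)
d=grab("top"); e=grab("scene"); pickle.dump((d,e),open("p3.pkl","wb"))
c=cv2.resize(d["img"][120:235,180:310],(520,460),interpolation=cv2.INTER_CUBIC)
cv2.imwrite("pics/c3.png",c)
c=cv2.resize(e["img"][130:250,190:350],(800,600),interpolation=cv2.INTER_CUBIC)
cv2.imwrite("pics/c4.png",c)
E
```

```text
time_s: 5.32
tcp_pos: [0.4158, 0.1002, 0.1084]
ee_rot: [-3.141, 0.023, 0.001]
contact_force: [1.4, -0.7, -0.9]
gripper_width: 0.148
gripper_force: 107.4
time_s: 5.95
tcp_pos: [0.4309, -0.0808, 0.1081]
ee_rot: [3.134, 0.215, 0.001]
contact_force: [-0.5, 0.4, -1.0]
gripper_width: 0.145
gripper_force: 107.6
[ 0.42168459 -0.10860832]
turn deg [ 0.02 -0.02 -0.15] shift now-axes mm [-12.9  26.3  28.2] goal-axes [-13.   26.3  28.1] tcp [ 0.4309 -0.0808  0.1081] F [-0.5  0.4 -1. ] M [-0.01  0.13  0.04] t 5.95 gw 0.145
```

View pics/c4.png

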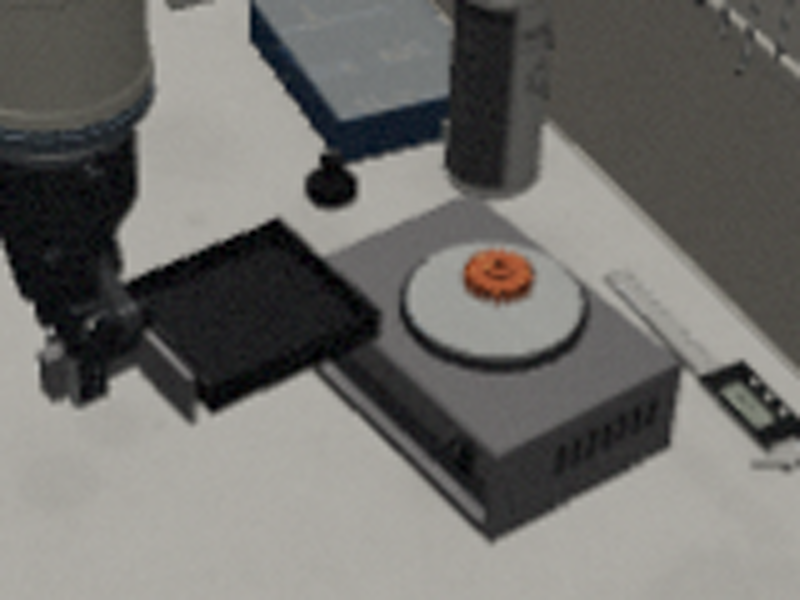

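View pics/c3.png

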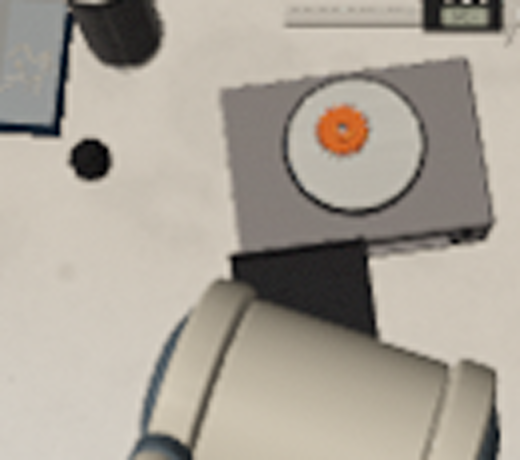

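The scene crop shows the held tray, with its rear rim corners at (280,220) and (378,318). The station roof corners there are front-right (498,455), back-right (678,368) and back-left (462,200). The top crop has the rear rim at (231,257) and (362,241), and the roof at (221,92), (467,60) and (494,222).

```bash
cat >> h.py <<'E'
def ray(d,uv):
    a=onz(d,[uv],0.)[0]; e=np.array(d["eye"]); v=a-e; return e,v/np.linalg.norm(v)
def tri(d,u,e,w):
    A=np.zeros((3,3));b=np.zeros(3)
    for o,v in(ray(d,u),ray(e,w)):
        P=np.eye(3)-np.outer(v,v);A+=P;b+=P@o
    return np.linalg.solve(A,b)
E
python3 - <<'E'
from h import *
import pickle
d,e=pickle.load(open("p3.pkl","rb"))
T=lambda c:(np.array(c,float)+.5)/4-.5+[180,120]
S=lambda c:(np.array(c,float)+.5)/5-.5+[190,130]
print("scene roof BL BR FR",onz(e,S([[462,200],[678,368],[498,455]]),.066).round(4).tolist())
print("scene base BR FR",onz(e,S([[668,447],[492,541]]),0).round(4).tolist())
print("top roof BL BR FR FL",onz(d,T([[221,92],[467,60],[494,222],[240,253]]),.066).round(4).tolist())
for n,a,b in(("BL",[221,92],[462,200]),("BR",[467,60],[678,368]),("FR",[494,222],[498,455]),("panRL",[231,257],[280,220]),("panRR",[362,241],[378,318])):
    print(n,tri(d,T(a),e,S(b)).round(4))
E
```

```text
scene roof BL BR FR [[0.7078, -0.0063, 0.066], [0.7393, -0.1907, 0.066], [0.6153, -0.2048, 0.066]]
scene base BR FR [[0.7442, -0.1874, 0.0], [0.6162, -0.2052, 0.0]]
top roof BL BR FR FL [[0.7157, 0.0018, 0.066], [0.7414, -0.1849, 0.066], [0.6153, -0.2033, 0.066], [0.5911, -0.0146, 0.066]]
BL [0.7163 0.0033 0.0572]
BR [ 0.7436 -0.1855  0.0599]
FR [ 0.6159 -0.2035  0.0646]
panRL [ 0.5825 -0.0107  0.0974]
panRR [ 0.5958 -0.105   0.0913]
```

```bash
cat >> h.py <<'E'
def st(x,y,z,yaw=7.8):  # TCP goal in station frame mm
    t=np.radians(7.8);c,s=np.cos(t),np.sin(t);O=np.array([.601,-.1093])
    p=ctrl.state()["tcp_pos"][:2]-O
    print("station-frame TCP",(np.array([c*p[0]+s*p[1],-s*p[0]+c*p[1]])*1e3).round(1))
    T=O+np.array([c*x-s*y,s*x+c*y])/1e3; to(*T,z/1e3,yaw)
E
python3 -c "
from h import *
st(-185,26,42)"
```

```text
station-frame TCP [-165.1   53.4]
turn deg [-0.03  0.04  0.16] shift now-axes mm [-19.9  27.4  66.1] goal-axes [-19.9  27.4  66.1] tcp [ 0.4302 -0.0788  0.1081] F [ 1.   1.3 -1.9] M [-0.01  0.13  0.  ] t 6.05 gw 0.15
```

```bash

python3 -m jog '0 0 0 -20 28 0 -1;0 0 0 0 0 20 -1;0 0 0 0 0 30 -1;0 0 0 0 0 16 -1;0 0 0 0 0 0 -1'
python3 -m jog '0 0 0 0 0 0 -1'
python3 - <<'E'
from h import *
st(-185,26,42)
d=grab("top"); e=grab("scene")
c=cv2.resize(d["img"][140:230,200:320],(400,300),interpolation=cv2.INTER_CUBIC)
c2=cv2.resize(e["img"][150:240,190:310],(400,300),interpolation=cv2.INTER_CUBIC)
cv2.imwrite("pics/c5.png",np.hstack([c,c2]))
E
```

```text
time_s: 6.68
tcp_pos: [0.4139, -0.1083, 0.0415]
ee_rot: [-3.133, -0.221, 0.004]
contact_force: [0.3, 0.8, -1.4]
gripper_width: 0.148
gripper_force: 107.6
time_s: 6.8
tcp_pos: [0.4147, -0.109, 0.0428]
ee_rot: [3.134, 0.221, 0.0]
contact_force: [0.4, 0.2, -1.2]
gripper_width: 0.148
gripper_force: 107.6
station-frame TCP [-184.5   25.6]
turn deg [ 0.   -0.    0.26] shift now-axes mm [-0.5 -0.4  0.8] goal-axes [-0.5 -0.4  0.8] tcp [ 0.4147 -0.109   0.0428] F [ 0.4  0.2 -1.2] M [ 0.02  0.15 -0.04] t 6.8 gw 0.148
```

View pics/c5.png

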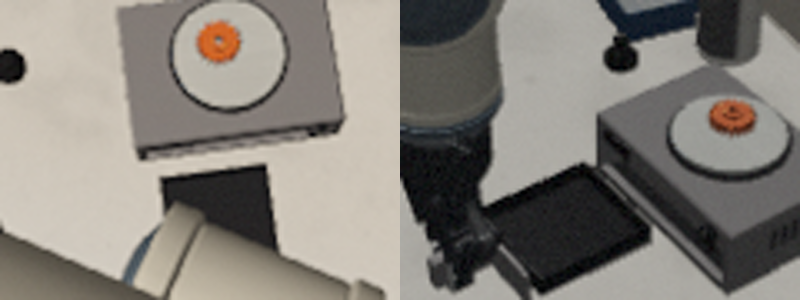

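The pan sits in front of the mouth, left of its middle and parallel to the front face (rear edge (162,178) to (266,166) in the top half). I feed it in.

```bash

python3 -m jog '0 0 0 15 0 1 -1;0 0 0 10 0 0 -1;0 0 0 10 0 0 -1;0 0 0 5 0 0 -1;0 0 0 0 0 0 -1'
python3 -m jog '0 0 0 8 0 0 -1;0 0 0 8 0 0 -1;0 0 0 8 0 0 -1;0 0 0 6 0 0 -1;0 0 0 0 0 0 -1'
python3 -c "
from h import *
st(-115,26,42)"
```

```text
time_s: 7.52
tcp_pos: [0.4545, -0.1039, 0.0412]
ee_rot: [3.134, 0.22, 0.0]
contact_force: [-0.3, -0.4, -2.8]
gripper_width: 0.15
gripper_force: 107.7
time_s: 8.15
tcp_pos: [0.4845, -0.0997, 0.0413]
ee_rot: [3.134, 0.22, 0.001]
contact_force: [-0.9, -0.7, -1.8]
gripper_width: 0.149
gripper_force: 107.7
station-frame TCP [-114.2   25.3]
turn deg [ 0.01 -0.02  0.22] shift now-axes mm [-0.8 -0.7 -0.7] goal-axes [-0.8 -0.7 -0.7] tcp [ 0.4845 -0.0997  0.0413] F [-0.9 -0.7 -1.8] M [-0.05  0.15  0.02] t 8.15 gw 0.149
```

```bash

python3 -m jog '0 0 0 0 3 0 -1;0 0 0 0 3 0 -1;0 0 0 0 3 0 -1;0 0 0 0 1 0 -1;0 0 0 0 0 0 -1'
python3 -m jog '0 0 0 0 2 0 -1;0 0 0 0 2 0 -1'
python3 -m jog '0 0 0 0 2 0 -1;0 0 0 0 2 0 -1'
python3 -c "
from h import *
st(-115,26,42)"
```

```text
time_s: 8.78
tcp_pos: [0.4853, -0.1098, 0.0413]
ee_rot: [-3.134, -0.219, -0.0]
contact_force: [-0.6, -0.1, -2.1]
gripper_width: 0.148
gripper_force: 107.7
time_s: 9.02
tcp_pos: [0.4859, -0.1137, 0.0413]
ee_rot: [-3.134, -0.22, 0.0]
contact_force: [0.1, 0.7, -1.5]
gripper_width: 0.147
gripper_force: 107.7
time_s: 9.28
tcp_pos: [0.4865, -0.1177, 0.0413]
ee_rot: [-3.134, -0.219, 0.0]
contact_force: [-0.3, -0.5, -1.5]
gripper_width: 0.148
gripper_force: 107.7
station-frame TCP [-114.6    7.2]
turn deg [-0.    0.    0.21] shift now-axes mm [ -0.3 -18.8  -0.7] goal-axes [ -0.4 -18.8  -0.7] tcp [ 0.4865 -0.1177  0.0413] F [-0.3 -0.5 -1.5] M [-0.04  0.09 -0.04] t 9.275 gw 0.148
```

```bash

for i in 1 2 3; do :; done
python3 -m jog '0 0 0 0 2 0 -1;0 0 0 0 2 0 -1' | sed -n '2p;4p'
python3 -m jog '0 0 0 0 2 0 -1;0 0 0 0 1 0 -1'| sed -n '2p;4p'
python3 -m jog '0 0 0 0 2 0 -1;0 0 0 0 1 0 -1'| sed -n '2p;4p'
python3 -c "
from h import *
st(-115,26,42)"
```

```text
tcp_pos: [0.486, -0.1209, 0.0411]
contact_force: [-4.4, 10.3, 0.6]
tcp_pos: [0.4856, -0.1232, 0.0409]
contact_force: [-5.5, 15.7, 1.9]
tcp_pos: [0.4852, -0.1256, 0.0408]
contact_force: [-9.0, 19.7, 4.1]
station-frame TCP [-117.    -0.4]
turn deg [-0.19  0.29  0.36] shift now-axes mm [  2.1 -26.4  -1.1] goal-axes [  2.  -26.4  -1.2] tcp [ 0.4852 -0.1256  0.0408] F [-9.  19.7  4.1] M [3.14 0.89 2.51] t 10.025 gw 0.148
```

```bash

python3 -m jog '0 0 0 0 -2 0 -1;0 0 0 0 0 0 -1' | sed -n '2p;4p'
python3 -m jog '0 0 0 0 -2 0 -1;0 0 0 0 0 0 -1'| sed -n '2p;4p'
python3 -m jog '0 0 0 0 -2 0 -1;0 0 0 0 0 0 -1'| sed -n '2p;4p'
python3 -c "
from h import *
st(-115,26,42)"
```

```text
tcp_pos: [0.4855, -0.1238, 0.0409]
contact_force: [-6.6, 16.0, 2.3]
tcp_pos: [0.4857, -0.1222, 0.041]
contact_force: [-4.7, 14.0, 1.7]
tcp_pos: [0.486, -0.1206, 0.0411]
contact_force: [-2.8, 9.2, 0.9]
station-frame TCP [-115.4    4.4]
turn deg [-0.07  0.11  0.29] shift now-axes mm [  0.6 -21.6  -0.9] goal-axes [  0.4 -21.6  -0.9] tcp [ 0.486  -0.1206  0.0411] F [-2.8  9.2  0.9] M [1.46 0.3  1.16] t 10.775 gw 0.148
```

```bash

python3 -m jog '0 0 0 0 -1 0 -1;0 0 0 0 0 0 -1' | sed -n '2p;4p'
python3 -m jog '0 0 0 0 -1 0 -1;0 0 0 0 0 0 -1'| sed -n '2p;4p'
python3 -m jog '0 0 0 0 -1 0 -1;0 0 0 0 0 0 -1'| sed -n '2p;4p'
python3 -c "
from h import *
st(-115,26,42)"
```

```text
tcp_pos: [0.4862, -0.1199, 0.0412]
contact_force: [-2.5, 6.4, -0.2]
tcp_pos: [0.4864, -0.1192, 0.0412]
contact_force: [-2.4, 5.7, -0.7]
tcp_pos: [0.4865, -0.1185, 0.0412]
contact_force: [-1.1, 2.8, -0.4]
station-frame TCP [-114.7    6.4]
turn deg [-0.01  0.01  0.21] shift now-axes mm [ -0.2 -19.6  -0.8] goal-axes [ -0.3 -19.6  -0.8] tcp [ 0.4865 -0.1185  0.0412] F [-1.1  2.8 -0.4] M [0.43 0.38 0.43] t 11.525 gw 0.152
```

```bash

python3 -m jog '0 0 0.2 0 -2.5 0 -1;0 0 0 6 0 0 -1;0 0 0 6 0 0 -1;0 0 0 6 0 0 -1;0 0 0 0 0 0 -1' | sed -n '2p;4p'
python3 -m jog '0 0 0 6 0 0 -1;0 0 0 4 0 0 -1;0 0 0 4 0 0 -1;0 0 0 0 0 0 -1'| sed -n '2p;4p'
python3 -c "
from h import *
st(-80,9,42)"
```

```text
tcp_pos: [0.5048, -0.1137, 0.0413]
contact_force: [-0.8, 1.3, -1.6]
tcp_pos: [0.5183, -0.1117, 0.0413]
contact_force: [-0.3, -0.1, -1.9]
station-frame TCP [-82.3   8.8]
turn deg [ 0.01 -0.02  0.02] shift now-axes mm [ 2.3 -0.2 -0.7] goal-axes [ 2.3 -0.2 -0.7] tcp [ 0.5183 -0.1117  0.0413] F [-0.3 -0.1 -1.9] M [-0.05  0.16  0.01] t 12.65 gw 0.149
```

```bash

python3 -m jog '0 0 0 5 0 0 -1;0 0 0 5 0 0 -1;0 0 0 3 0 0 -1;0 0 0 0 0 0 -1' | sed -n '2p;4p'
python3 -m jog '0 0 0 5 0 0 -1;0 0 0 5 0 0 -1;0 0 0 3 0 0 -1;0 0 0 0 0 0 -1'| sed -n '2p;4p'
python3 -c "
from h import *
st(-40,9,42)"
```

```text
tcp_pos: [0.5311, -0.1099, 0.0413]
contact_force: [-0.4, 0.2, -2.0]
tcp_pos: [0.544, -0.1082, 0.0412]
contact_force: [-0.2, 0.4, -1.6]
station-frame TCP [-56.4   8.9]
turn deg [ 0.   -0.01  0.02] shift now-axes mm [16.4 -0.1 -0.8] goal-axes [16.4 -0.1 -0.8] tcp [ 0.544  -0.1082  0.0412] F [-0.2  0.4 -1.6] M [-0.04  0.15 -0.02] t 13.65 gw 0.145
```

Running freely between the rails; now gently to the back stop.

```bash

python3 -m jog '0 0 0 5 0 0 -1;0 0 0 4 0 0 -1;0 0 0 2 0 0 -1;0 0 0 0 0 0 -1' | sed -n '2p;4p'
python3 -m jog '0 0 0 2 0 0 -1;0 0 0 1 0 0 -1'| sed -n '2p;4p'
python3 -m jog '0 0 0 1 0 0 -1;0 0 0 1 0 0 -1'| sed -n '2p;4p'
python3 -c "
from h import *
st(-40,9,42)"
```

```text
tcp_pos: [0.5547, -0.1067, 0.0413]
contact_force: [0.6, -0.6, -2.2]
tcp_pos: [0.5577, -0.1063, 0.0413]
contact_force: [0.5, 0.6, -2.1]
tcp_pos: [0.5594, -0.106, 0.0412]
contact_force: [-4.8, -2.7, -0.9]
station-frame TCP [-40.8   8.9]
turn deg [-0.01  0.03  0.01] shift now-axes mm [ 0.8 -0.1 -0.8] goal-axes [ 0.8 -0.1 -0.8] tcp [ 0.5594 -0.106   0.0412] F [-4.8 -2.7 -0.9] M [-0.35  0.81  0.02] t 14.65 gw 0.146
```

```bash

python3 -m jog '0 0 0 -2 0 0 -1;0 0 0 0 0 2 -1;0 0 0 0 0 2 -1;0 0 0 0 0 0 -1' | sed -n '2p;4p'
python3 -m jog '0 0 0 0 0 2 -1;0 0 0 0 0 1 -1;0 0 0 0 0 0 -1'| sed -n '2p;4p'
python3 -m jog '0 0 0 0 0 1 -1;0 0 0 0 0 0 -1'| sed -n '2p;4p'
python3 -c "
from h import *
st(-42,9,32.4)"
```

```text
tcp_pos: [0.5575, -0.1063, 0.0371]
contact_force: [-0.1, -0.0, -1.7]
tcp_pos: [0.5575, -0.1063, 0.0342]
contact_force: [0.2, 0.2, -1.4]
tcp_pos: [0.5576, -0.1063, 0.0332]
contact_force: [-0.4, -0.8, -1.2]
station-frame TCP [-42.6   8.9]
turn deg [-0.    0.01  0.01] shift now-axes mm [ 0.6 -0.1  0.8] goal-axes [ 0.6 -0.1  0.8] tcp [ 0.5576 -0.1063  0.0332] F [-0.4 -0.8 -1.2] M [-0.02  0.11 -0.03] t 15.775 gw 0.148
```

```bash

python3 -m jog '0 0 0 0 0 1 -1;0 0 0 0 0 0 -1' | sed -n '2p;4p'
python3 -m jog '0 0 0 0 0 0.5 -1;0 0 0 0 0 0 -1'| sed -n '2p;4p'
python3 -c "
from h import *
st(-42,9,32.4)"
```

```text
tcp_pos: [0.5576, -0.1063, 0.0325]
contact_force: [-2.3, -0.1, 2.9]
tcp_pos: [0.5575, -0.1064, 0.0322]
contact_force: [-5.1, 0.5, 10.8]
station-frame TCP [-42.7   8.8]
turn deg [ 0.01 -0.01  0.01] shift now-axes mm [ 0.7 -0.2 -0.2] goal-axes [ 0.7 -0.2 -0.2] tcp [ 0.5575 -0.1064  0.0322] F [-5.1  0.5 10.8] M [0.09 0.29 0.04] t 16.275 gw 0.147
```

```bash

python3 -m jog '0 0 0 0 0 0 0;0 0 0 0 0 0 1;0 0 0 0 0 0 1;0 0 0 0 0 0 1;0 0 0 0 0 0 1'
python3 -m jog '0 0 0 0 0 -10 1;0 0 0 0 0 -25 1;0 0 0 0 0 -35 1;0 0 0 -40 0 -30 1;0 0 0 -50 0 0 1'
python3 -m jog '0 0 0 -20 -50 0 1;0 0 0 0 -60 0 1;0 0 0 0 -60 0 1;0 0 0 0 -40 0 1;0 0 0 0 0 0 1'
python3 - <<'E'
from h import *
st(-42,9,32.4)
d=grab("top"); e=grab("scene")
c=cv2.resize(d["img"][130:220,210:330],(400,300),interpolation=cv2.INTER_CUBIC)
c2=cv2.resize(e["img"][150:240,220:340],(400,300),interpolation=cv2.INTER_CUBIC)
f=cv2.resize(e["img"],(400,300))
f2=cv2.resize(d["img"],(400,300))
cv2.imwrite("pics/c6.png",np.vstack([np.hstack([c,c2]),np.hstack([f2,f])]))
E
```

```text
time_s: 16.9
tcp_pos: [0.5576, -0.1063, 0.0317]
ee_rot: [-3.134, -0.214, 0.0]
contact_force: [1.1, 0.2, 1.1]
gripper_width: 1.0
gripper_force: 0.0
time_s: 17.52
tcp_pos: [0.4691, -0.119, 0.1342]
ee_rot: [3.132, 0.215, 0.007]
contact_force: [-0.8, 0.1, -0.8]
gripper_width: 0.997
gripper_force: 0.0
time_s: 18.15
tcp_pos: [0.4196, 0.0889, 0.1324]
ee_rot: [-3.134, -0.22, -0.001]
contact_force: [-0.3, 0.2, 0.5]
gripper_width: 0.998
gripper_force: 0.0
station-frame TCP [-152.8  221. ]
turn deg [-0.01 -0.03  0.21] shift now-axes mm [110.  212.4 100. ] goal-axes [110.8 212.  100. ] tcp [0.4196 0.0889 0.1324] F [-0.3  0.2  0.5] M [ 0.   -0.03 -0.01] t 18.15 gw 0.998
```

View pics/c6.png

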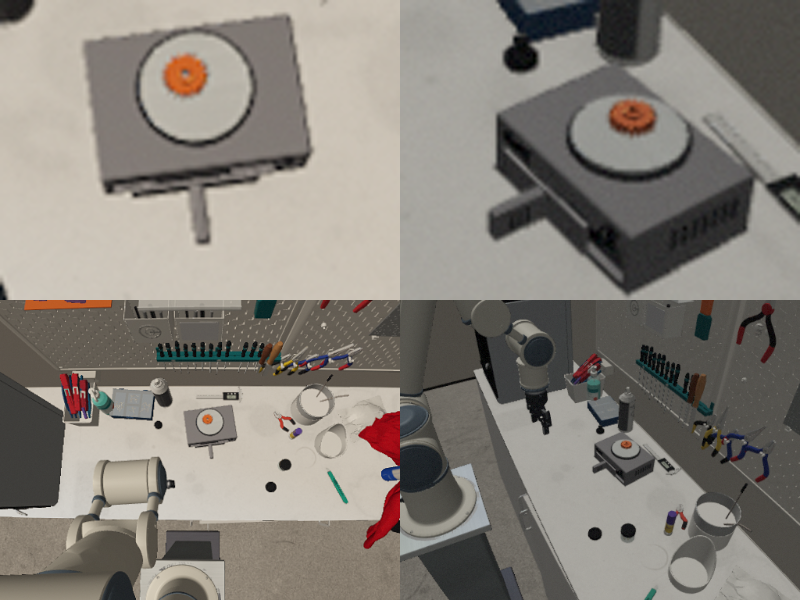

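The pictures show the tray seated, with its plate parallel to and just outside the mouth (fin end at (203,240) top, (492,225) scene). The knob, jar, glue stick and cap stand where they did, and the gripper is clear.

```bash
python3 -c "
from workcell import ctrl
print(ctrl.hand_in())"
```

```text
the job is handed in; nothing more can be done
None
```

The job is handed in, verdict not shown: at about 18 s the tray was home behind the sill (pan centre about x = 64 mm by the contact readings) and let go, and the bystanders looked unmoved in the last pictures.

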